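# Wind the rework head down to its preset line

### The job

Lower the hot-air head of the circuit-board rework station to its preset height: push the crank of the black handwheel round clockwise (seen from above) with your fingertips, gently, until the wheel's yellow index line lines up with the red line on the scale, and leave it there. Do not wind past the red line, or the nozzle comes down on the board. Only push the crank from one side, do not take it between the fingers, and leave the red clip and everything else on the bench as it is.

Things in the scene. Friction and masses are not known exactly. Their poses are not given: they have to be found in the camera images.
- station: rework station bolted to the bench, place and yaw vary. Origin on the bench under the handwheel's upright axis; x points away from the operator. Base plate x -220 to +80, y +-140 mm; board on rails in front, to 90 mm high; grey hot-air head at x -138, to 194 mm high. On the column: white scale disc, 148 mm across, top at 216 mm, a line each 10 deg; on it the wheel, the highest part
- dial (a joint): handwheel angle, rad, growing clockwise seen from above. At 0 the yellow line points along the station's +x. Yellow meets red when dial = marker. Starts 1.4 to 4.4 rad short of the red line. Winding lowers the head, 6 mm a turn. Light drag: about 2.5 N sideways at the crank turns it; it does not coast and stays where left
- marker (a joint): angle in rad of the red clip with the red target line, in the same sense and from the same zero as joint dial; clamped stiffly to the scale disc; differs from run to run
- wheel_centre (a point): on the handwheel's upright axis at the level of its flat top, 228 mm above the bench. The wheel is a black disc 112 mm across with a bevelled edge (flat top out to 48 mm radius); a central boss 26 mm across, with a steel cap, stands 11 mm above the flat top
- crank_grip (a point): middle of the crank: upright grey round handle, 20 mm across, revolving freely on its pin, 36 mm from the wheel's axis, opposite the yellow line. The point is on the handle's axis, 19 mm above the wheel's flat top (247 mm above the bench); the handle's top is 18 mm higher
- index_tip (a point): outer end of the yellow index line (3 mm wide) at the wheel's rim, 56 mm from the wheel's axis, 220 mm above the bench.
- target_line (a point): inner end of the red line (2.6 mm wide) on the scale, 56 mm from the wheel's axis, 220 mm above the bench; the red clip (13 mm wide, 4 mm high) lies at 65 to 78 mm radius. Its x axis points straight outward along the red line, z up; the yellow line arrives from its +y side
- nozzle_a: spare steel nozzle, 24 mm across and 40 mm high, standing on the station's base plate left of the column; origin under its centre
- nozzle_b: spare steel nozzle, 28 mm across and 40 mm high, standing on the base plate right of the column; origin under its centre
- tweezers: steel tweezers lying on the bench, 130 x 20 x 8 mm; origin under the middle
- flux_jar: closed flux jar with blue lid, 48 mm across, 50 mm high; origin under its centre
- chip_tray: grey divided tray, 100 x 70 x 18 mm; origin under its centre
- reel: white component reel lying flat, 130 mm across, 12 mm high; origin under its centre
- screwdriver: red-handled screwdriver lying on the bench, 160 mm long; origin under its middle
- brush: small brush lying on the bench, 150 mm long; origin under its middle

How it is judged (in metres and radians):
At the end, for the whole second after the job is handed in: The tip of the yellow index line is within 5 mm (half a graduation) of the red line, the wheel is at rest, the red clip is where it was (horizontal distance between index_tip and target_line below 0.005 m and velocity of joint dial between -0.02 and 0.02 rad/s and distance of target_line from where it was at the start of the episode below 0.003 m); the robot touches nothing.
It fails at once if the wheel is wound past the red line by a graduation (10 degrees) (y of index_tip in the frame of target_line below -0.01 m and x of index_tip in the frame of target_line above -0.056 m).
It fails at once if the crank is taken between the fingers instead of being pushed from one side (horizontal distance between the grasp point and crank_grip below 0.01 m and z of the grasp point in the frame of crank_grip below 0.03 m).
It fails at once if the station is pushed hard (over 25 N) (contact force between any of the fingers, the arm and station above 25 N).
It fails at once if the red clip is shifted by more than 3 mm (distance of target_line from where it was at the start of the episode above 0.003 m).
It fails at once if a loose thing on the bench or the station is moved or lifted by more than 15 mm (distance of any of nozzle_a, nozzle_b, tweezers, flux_jar, chip_tray, reel, screwdriver, brush from where it was at the start of the episode above 0.015 m).
It also fails if it takes over 61 s, if anything falls off the work surface, if the arm or the gripper's body presses on something with over 40 N, if the wrist force passes 120 N, or if a joint passes its speed limit or range.

### The arm

A 6-joint arm with a two-finger parallel gripper is mounted at the origin on the work surface. World frame = base frame: x ahead of the robot, y to its left, z up, the work surface at z = 0. Lengths are in m, angles in degrees, forces in N, time in s.
With the tool pointing down it reaches from about 0.375 to 0.9 m from the base axis. Payload 3.1 kg.
Tool frame: the origin (TCP) lies on the centre line of the jaws, within the pads' length; the fingertips stand 25 mm ahead of it and the grasp point (between the pads) lies 6 mm ahead of it; z points along the fingers, y is the line along which they close (so a half turn about z gives the same grasp; the last joint's range is limited). The gripper opens to 87 mm and grips with 3 to 60 N. Pads are 19 mm wide; open, the fingers measure 117 mm over their backs; the gripper's body (75 mm by 190 mm) begins 51 mm behind the grasp point.
Start: joints at [-77.779, 30.224, 82.088, -0, 67.689, -10.227], TCP at [0.239, -0.578, 0.248] pointing down, gripper open.
Joint ranges: [-176.69, 176.69], [-43.24, 126.21], [12.49, 139.97], [-82, 262], [0, 151.66], [-163.58, 163.58]. Speed limits (degrees/s): [159.86, 159.86, 180, 180, 180, 180].

### API

Orientations are given as a 3x3 rotation matrix whose columns are the frame's x, y, z axes.
In Python, from rig import * gives the robot as it stands.
- The arm moves only by the tool step_arm, never from a script. Its argument "steps" is a list of rows, each a list of 7 numbers: the shift along the tool's x, y, z normalised to -1 to 1, where 1 is 0.3 m, then the turn, a rotation vector about the tool's x, y, z normalised to -1 to 1, where 1 is 45 degrees, then the gripper's target within -1 to 1 (shut at 1, half-way at 0, fully open at -1). A call has 1 to 8 rows; each row is the pose to reach, as a shift and turn from the pose commanded when the call began, along the tool's axes at that moment; what a row does not reach only later rows make up. A row lasts 1/12 s, in which the tool goes at most 41.7 mm and 7.16 degrees, less where a joint would pass 70% of its speed; a pose out of reach is approached as far as the arm can. A call with a number of a shift or a turn outside -1 to 1 is refused whole. A call with a gripper value outside its range is refused whole. The fingers move at their own pace and stop on an object; the grip force is fixed at half the most. Time passes only in rows, so rows that repeat a pose let the fingers close. It gives the time, the measured TCP pose, the force, the opening and the grip force at its end, in the units of the state.
- read_state(): the state, without advancing time (a new reading comes with each control period).
- capture(name): name is "scene" or "top"; returns a dict with "image" (420x560x3 uint8, red, green, blue), "vertical_fov" (degrees; the focal length in pixels is half the picture's height over the tangent of half this angle, whatever the lens; pixels are square), "cx", "cy" (the principal point, pixels), "world_from_camera" (4x4, takes a point from camera to world coordinates). Camera axes: x right, y down, z forward; pixel columns grow to the right and rows downward; lengths in m; the calibration is good to about 2 mm. A picture is of the moment at which its call begins. There is no depth.
- hand_in(): hands the job in; it is judged then, once.
The state is a dict: "time_s": time; "joint_positions": joint angles; "qvel": joint speeds; "tau": joint torques, N m; "position": TCP position; "tcp_rot": TCP orientation; "force": force on the tool from outside, world axes, zero at the start; "moment": the same for the moment, N m; "opening": opening from 0.0 (shut) to 1.0 (fully open); "grasp_force": force on a finger pad.
Only numpy, scipy, OpenCV 4.12 (cv2) and the standard library are available. Lean on these libraries where they do the work, as an engineer would, in place of code of your own. Each camera call takes 0.05 s, during which the arm holds its last target. There are 200 camera calls.

## Working session

There is one attempt and no reset: what is moved stays moved. The work goes in short steps, Python scripts to look and compute and a tool call to move; the robot and the scene stay as the last step left them, time stands still between calls to the robot, and variables do not carry over. Pictures are saved under pics/ and viewed, at most 10 in all, crops included, and the job is handed in when it is done.

Besides the shell and the picture viewer there is one more tool, called after "Request:" as name([rows], argument=value, ...), one row to a line, values as JSON. step_arm: Moves the arm, as the interface text tells. Scaled input: -1 to 1 covers 0.3 m each way for a shift and 45 degrees each way for a turn. Its arguments: {"type":"object","properties":{"steps":{"type":"array"}},"required":["steps"]}

```bash
mkdir -p pics; cat > h.py <<'E'
from rig import *
import numpy as np, cv2
def cam(n):
    c=capture(n); c['f']=210/np.tan(np.radians(c['vertical_fov'])/2); return c
def ray(c,u,v,z):
    T=np.array(c['world_from_camera']); d=T[:3,:3]@[(u-c['cx'])/c['f'],(v-c['cy'])/c['f'],1]; o=T[:3,3]
    return o+d*(z-o[2])/d[2]
def proj(c,p):
    T=np.array(c['world_from_camera']); q=T[:3,:3].T@(np.array(p)-T[:3,3]); return q[:2]/q[2]*c['f']+[c['cx'],c['cy']]
E
python3 - <<'E'
from h import *
a=cam('scene');b=cam('top')
import pickle;pickle.dump((a,b),open('c0.pkl','wb'))
for c in(a,b): print(c['f'],c['cx'],c['cy'],np.round(c['world_from_camera'],3))
for n,c in(('s0',a),('t0',b)): cv2.imwrite(f'pics/{n}.png',cv2.resize(c['image'][:,:,::-1],(800,600),interpolation=cv2.INTER_CUBIC))
print(read_state())
E
```

```text
525.2393082310795 273.2101128546022 209.5855779954846 [[-0.456  0.613 -0.645  1.484]
 [ 0.89   0.304 -0.341  0.47 ]
 [-0.012 -0.729 -0.684  1.15 ]
 [ 0.     0.     0.     1.   ]]
404.1085543673567 278.64783486863394 206.20948749763312 [[ 0.00e+00 -9.97e-01  7.60e-02  4.43e-01]
 [-1.00e+00 -1.00e-03 -1.10e-02  2.00e-03]
 [ 1.10e-02 -7.60e-02 -9.97e-01  1.26e+00]
 [ 0.00e+00  0.00e+00  0.00e+00  1.00e+00]]
{'time_s': 0.1, 'joint_positions': array([-7.77785465e+01,  3.02741228e+01,  8.21493850e+01,  5.88060451e-04,
        6.76895880e+01, -1.02261134e+01]), 'qvel': array([ 0.09706578, -0.11763861, -0.15305727,  0.0254572 ,  0.03286963,
       -0.01972283]), 'tau': array([ 2.07163116e-04, -4.40985775e+01, -1.77150965e+01,  6.34917570e-02,
        5.33690164e-02, -4.99962380e-05]), 'position': array([ 0.2385581 , -0.57701586,  0.24666237]), 'tcp_rot': array([[ 9.24230916e-01,  3.81833796e-01, -4.08574625e-04],
       [ 3.81833845e-01, -9.24228968e-01,  1.93116716e-03],
       [ 3.59768381e-04, -1.94085201e-03, -9.99998052e-01]]), 'force': array([-0.80234232, -0.1410251 ,  0.10039024]), 'moment': array([ 0.02242145, -0.05038838,  0.03926325]), 'grasp_force': 0.0, 'opening': 1.0045341181720417}
```

View pics/t0.png

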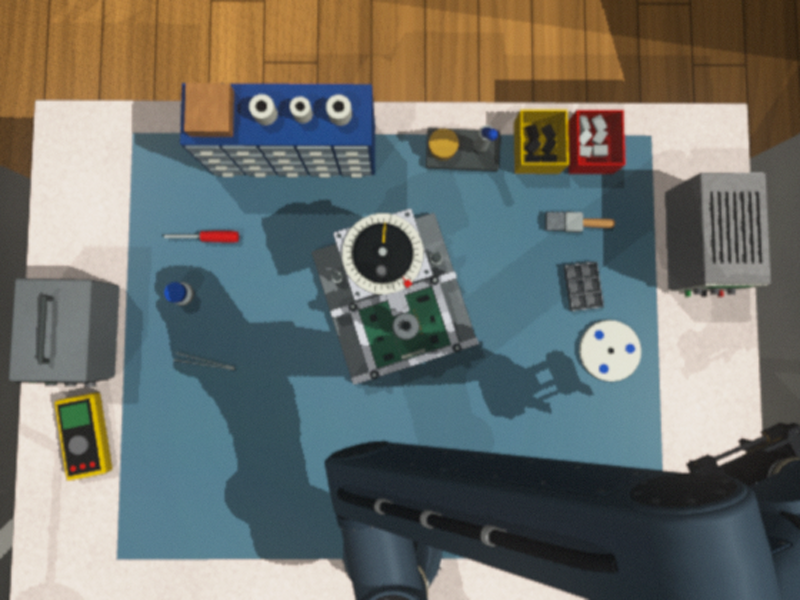

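View pics/s0.png

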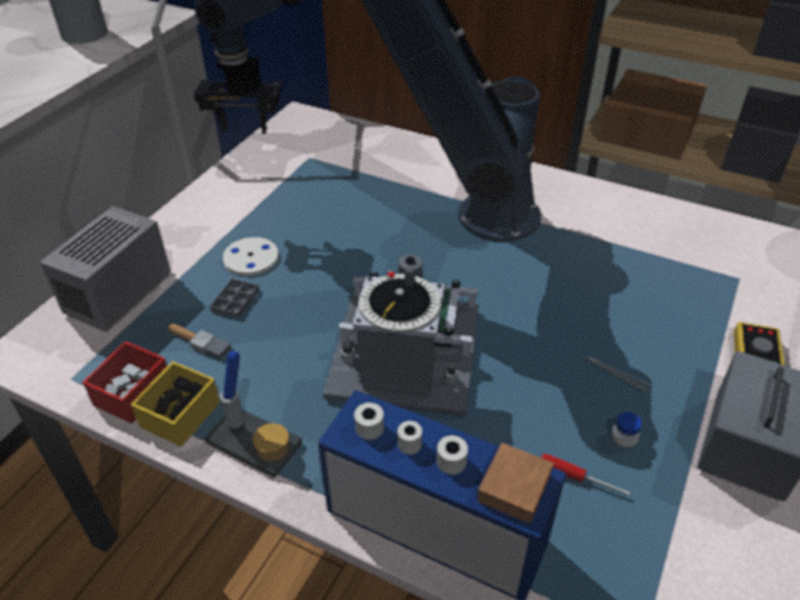

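The top view shows the wheel near (383,250), yellow pointing up, crank below centre at (381,271), and the red clip lower right at (407,283). I'll enlarge the wheel for precise positions.

```bash
python3 - <<'E'
from h import *
import pickle
a,b=pickle.load(open('c0.pkl','rb'))
cv2.imwrite('pics/t0c.png',cv2.resize(b['image'][140:215,220:320,::-1],(800,600),interpolation=cv2.INTER_CUBIC))
im=b['image'].astype(int); hsv=cv2.cvtColor(b['image'],cv2.COLOR_RGB2HSV)
ys,xs=np.nonzero((hsv[...,0]>18)&(hsv[...,0]<35)&(hsv[...,1]>130)&(hsv[...,2]>80)); k=(xs>235)&(xs<300)&(ys>145)&(ys<210);print('yel',list(zip(xs[k],ys[k])))
k=(im[...,0]>130)&(im[...,1]<90);ys,xs=np.nonzero(k);q=(xs>235)&(xs<320)&(ys>145)&(ys<215);print('red',list(zip(xs[q],ys[q])))
E
```

```text
yel [(np.int64(269), np.int64(157)), (np.int64(268), np.int64(158)), (np.int64(269), np.int64(158)), (np.int64(270), np.int64(158)), (np.int64(268), np.int64(159)), (np.int64(269), np.int64(159)), (np.int64(270), np.int64(159)), (np.int64(268), np.int64(160)), (np.int64(269), np.int64(160)), (np.int64(270), np.int64(160)), (np.int64(268), np.int64(161)), (np.int64(269), np.int64(161)), (np.int64(268), np.int64(162)), (np.int64(269), np.int64(162)), (np.int64(268), np.int64(163)), (np.int64(269), np.int64(163)), (np.int64(267), np.int64(164)), (np.int64(268), np.int64(164)), (np.int64(269), np.int64(164)), (np.int64(267), np.int64(165)), (np.int64(268), np.int64(165)), (np.int64(269), np.int64(165)), (np.int64(267), np.int64(166)), (np.int64(268), np.int64(166)), (np.int64(269), np.int64(166)), (np.int64(267), np.int64(167)), (np.int64(268), np.int64(167)), (np.int64(269), np.int64(167)), (np.int64(267), np.int64(168)), (np.int64(268), np.int64(168)), (np.int64(269), np.int64(168)), (np.int64(267), np.int64(169)), (np.int64(268), np.int64(169)), (np.int64(269), np.int64(169))]
red [(np.int64(284), np.int64(196)), (np.int64(285), np.int64(196)), (np.int64(283), np.int64(197)), (np.int64(284), np.int64(197)), (np.int64(285), np.int64(197)), (np.int64(286), np.int64(197)), (np.int64(283), np.int64(198)), (np.int64(284), np.int64(198)), (np.int64(285), np.int64(198)), (np.int64(286), np.int64(198)), (np.int64(287), np.int64(198)), (np.int64(288), np.int64(198)), (np.int64(283), np.int64(199)), (np.int64(284), np.int64(199)), (np.int64(285), np.int64(199)), (np.int64(286), np.int64(199)), (np.int64(287), np.int64(199)), (np.int64(284), np.int64(200)), (np.int64(285), np.int64(200))]
```

View pics/t0c.png

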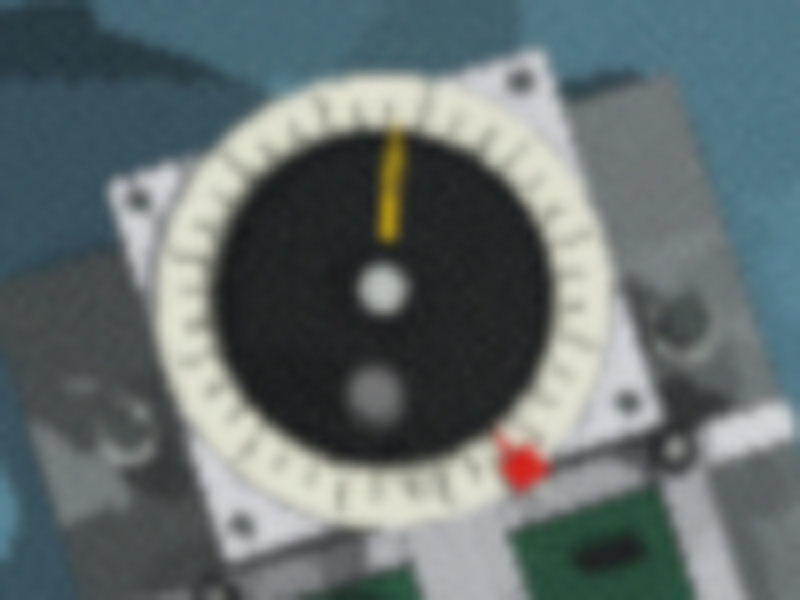

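```bash
cat >> h.py <<'E'
def cr(c,X,Y,z,u0=220,v0=140,s=8): return ray(c,u0+(X+.5)/s-.5,v0+(Y+.5)/s-.5,z)
def ang(d): return np.degrees(np.arctan2(-d[1],d[0]))%360  # clockwise from +x world
E
python3 - <<'E'
from h import *
import pickle
a,b=pickle.load(open('c0.pkl','rb'))
C=[cr(b,385,299.5,.216),cr(b,384,297,.222),cr(b,384,290,.239)]
print(np.round(C,4)); c=np.mean(C,0)
for n,p in dict(tip=cr(b,398,128,.220),yin=cr(b,388,240,.228),red=cr(b,498,432,.220),clip=cr(b,523,468,.220),crank=cr(b,375,396,.265)).items():
    d=(p-c)[:2];print(n,np.round(p,4),np.linalg.norm(d).round(4),ang(d).round(1))
print('clipscene',proj(a,[*c[:2],.239])/.7)
s=read_state();print(s['force'],s['position'])
E
```

```text
[[0.5984 0.0191 0.216 ]
 [0.5983 0.0193 0.222 ]
 [0.598  0.019  0.239 ]]
tip [0.6541 0.0149 0.22  ] 0.056 4.3
yin [0.6159 0.018  0.228 ] 0.0177 3.8
red [ 0.5547 -0.0176  0.22  ] 0.057 139.9
clip [ 0.543  -0.0257  0.22  ] 0.0712 141.0
crank [0.561  0.0213 0.265 ] 0.0373 183.3
clipscene [398.27251367 290.51341189]
[-0.80234232 -0.1410251   0.10039024] [ 0.2385581  -0.57701586  0.24666237]
```

```bash
cat >> h.py <<'E'
C=np.array([.598,.019])
def pose(a,gap,z):  # finger pose behind crank at cw angle a
    r=np.radians(a);u=np.array([np.cos(r),-np.sin(r)]);t=np.array([-np.sin(r),-np.cos(r)])
    x=np.array([*t,0]);zz=np.array([0,0,-1.]);return np.array([*(C+.036*u-(.0195+gap)*t),z]),np.c_[x,np.cross(zz,x),zz]
def rel(p,R):
    from scipy.spatial.transform import Rotation as Ro
    s=read_state();S=s['tcp_rot'];print('t',s['time_s'],'pos',s['position'].round(4),'F',s['force'].round(2),'j6',s['joint_positions'][5].round(1),'op',s['opening'])
    print('shift',(S.T@(p-s['position'])/.3).round(4),'turn',(Ro.from_matrix(S.T@R).as_rotvec(degrees=True)/45).round(4))
E
python3 -c "
from h import *
p,R=pose(183.3,.012,.34);print(p);rel(p,R)"
```

```text
[ 0.56024643 -0.01037546  0.34      ]
t 0.1 pos [ 0.2386 -0.577   0.2467] F [-0.8  -0.14  0.1 ] j6 -10.2 op 1.0045341181720417
shift [ 1.7124 -1.3369 -0.3079] turn [-0.0019 -0.0018 -1.4278]
```

Request:
step_arm([
  [0,0,-0.31,0,0,0,1],
  [0,0,-0.31,0,0,0,1],
  [0.1,-0.08,-0.31,0,0,-0.15,1],
  [0.86,-0.67,-0.31,0,0,-0.7,1],
  [0.86,-0.67,-0.31,0,0,-0.7,1],
  [0.86,-0.67,-0.31,0,0,-0.7,1],
  [0.86,-0.67,-0.31,0,0,-0.7,1],
  [0.86,-0.67,-0.31,0,0,-0.7,1],
])

```text
time_s: 0.77
position: [0.3609, -0.361, 0.3403]
tcp_rot: [[0.587, 0.809, -0.0], [0.809, -0.587, 0.001], [0.0, -0.001, -1.0]]
force: [0.5, -0.6, 0.8]
opening: 0.482
grasp_force: 0.0
```

```bash
python3 -c "
from h import *
rel(*pose(183.3,.012,.34))"
```

```text
t 0.7667 pos [ 0.3609 -0.361   0.3403] F [ 0.48 -0.58  0.81] j6 -21.6 op 0.4816149117144985
shift [ 1.3361 -0.1486  0.0015] turn [-6.000e-04 -7.000e-04 -7.259e-01]
```

Request:
step_arm([
  [1,-0.12,0,0,0,-0.72,1],
  [1,-0.12,0,0,0,-0.72,1],
  [1,-0.12,0,0,0,-0.72,1],
  [1,-0.12,0,0,0,-0.72,1],
  [1,-0.12,0,0,0,-0.72,1],
  [1,-0.12,0,0,0,-0.72,1],
  [1,-0.12,0,0,0,-0.72,1],
  [1,-0.12,0,0,0,-0.72,1],
])

```text
time_s: 1.43
position: [0.5095, -0.0942, 0.3403]
tcp_rot: [[0.059, 0.998, 0.001], [0.998, -0.059, 0.003], [0.003, 0.001, -1.0]]
force: [-0.6, -0.7, 0.5]
opening: 0.007
grasp_force: 0.0
```

```bash
python3 -c "
from h import *
rel(*pose(183.3,.012,.34))"
```

```text
t 1.4333 pos [ 0.5095 -0.0942  0.3403] F [-0.65 -0.71  0.51] j6 -19.6 op 0.006538255730397614
shift [0.2888 0.1523 0.0019] turn [ 0.0007 -0.0038 -0.0015]
```

Request:
step_arm([
  [0.2,0.15,0,0,0,0,1],
  [0.2,0.15,0,0,0,0,1],
  [0.2,0.15,0,0,0,0,1],
  [0.2,0.15,0,0,0,0,1],
  [0.2,0.15,0,0,0,0,1],
])

```text
time_s: 1.85
position: [0.556, -0.0427, 0.34]
tcp_rot: [[0.063, 0.998, -0.002], [0.998, -0.063, -0.0], [-0.0, -0.002, -1.0]]
force: [-0.8, -0.3, 0.7]
opening: 0.006
grasp_force: 0.0
```

```bash
python3 -c "
from h import *
rel(*pose(183.3,.012,.271))
b=cam('top');cv2.imwrite('pics/t1.png',cv2.resize(b['image'][120:240,200:360,::-1],(800,600),interpolation=cv2.INTER_CUBIC))
a=cam('scene');cv2.imwrite('pics/s1.png',cv2.resize(a['image'][140:240,215:345,::-1],(780,600),interpolation=cv2.INTER_CUBIC))"
```

```text
t 1.85 pos [ 0.556  -0.0427  0.34  ] F [-0.77 -0.31  0.67] j6 -12.2 op 0.0064859027314752606
shift [0.1086 0.0077 0.2298] turn [-0.0024  0.0006 -0.0075]
```

View pics/s1.png

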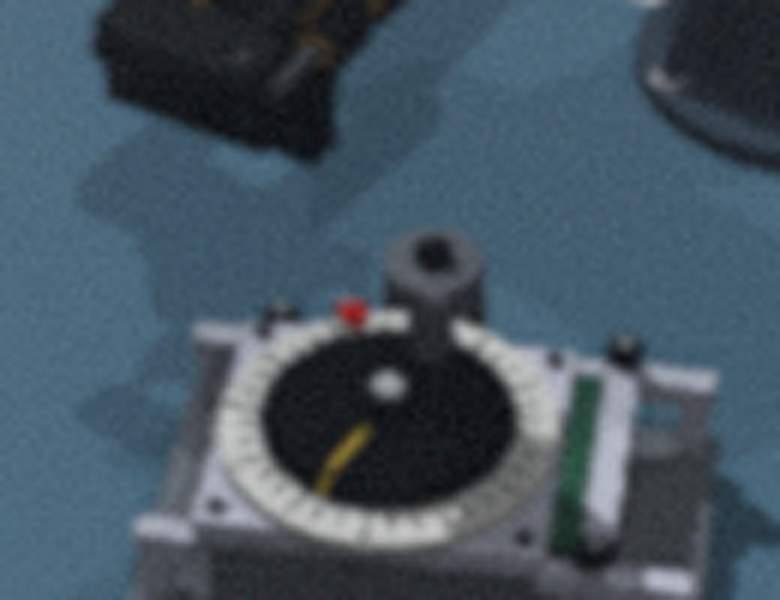

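Scene view: the wheel is clear, crank near (432,320), yellow at (345,460), red clip at (352,312), and the gripper is above left. Descending behind the crank.

Request:
step_arm([
  [0.1,0.008,0,0,0,0,1],
  [0.1,0.008,0,0,0,0,1],
  [0.105,0.008,0.1,0,0,0,1],
  [0.105,0.008,0.17,0,0,0,1],
  [0.105,0.008,0.21,0,0,0,1],
  [0.105,0.008,0.23,0,0,0,1],
  [0.105,0.008,0.23,0,0,0,1],
  [0.105,0.008,0.23,0,0,0,1],
])

```text
time_s: 2.62
position: [0.5612, -0.0119, 0.272]
tcp_rot: [[0.065, 0.998, 0.001], [0.998, -0.065, -0.0], [-0.0, 0.001, -1.0]]
force: [-0.4, 1.8, -0.6]
opening: 0.003
grasp_force: 0.0
```

```bash
python3 -c "
from h import *
rel(*pose(183.3,.0,.271))
from scipy.spatial.transform import Rotation as Ro
s=read_state();p=s['tcp_rot'].T@(np.array([*C,.271])-s['position']);print('axis in tool',p)
# constant-gap arc rows, ideal axis: contact pose
p=np.array([.0195,-.036,0]);
for d in range(5,45,5): print(d,((p-Ro.from_rotvec([0,0,np.radians(d)]).apply(p))/.3).round(3),round(d/45,3))
"
```

```text
t 2.6167 pos [ 0.5612 -0.0119  0.272 ] F [-0.39  1.82 -0.63] j6 -8.9 op 0.0034531254135699175
shift [ 0.0448 -0.0039  0.0033] turn [ 0.0007  0.0002 -0.0093]
axis in tool [0.03320208 0.03468648 0.00099872]
5 [-0.01  -0.006  0.   ] 0.111
10 [-0.02  -0.013  0.   ] 0.222
15 [-0.029 -0.021  0.   ] 0.333
20 [-0.037 -0.029  0.   ] 0.444
25 [-0.045 -0.039  0.   ] 0.556
30 [-0.051 -0.049  0.   ] 0.667
35 [-0.057 -0.059  0.   ] 0.778
40 [-0.062 -0.07   0.   ] 0.889
```

Request:
step_arm([
  [0.015,0,0.003,0,0,0,1],
  [0.03,0,0.003,0,0,0,1],
  [0.04,0,0.003,0,0,0,1],
  [0.045,0,0.003,0,0,0,1],
  [0.045,0,0.003,0,0,0,1],
])

```text
time_s: 3.03
position: [0.562, 0.0026, 0.2713]
tcp_rot: [[0.063, 0.998, 0.0], [0.998, -0.063, -0.001], [-0.001, 0.001, -1.0]]
force: [-0.3, -1.7, 1.6]
opening: 0.007
grasp_force: 0.9
```

```bash
python3 -c "
from h import *
rel(*pose(183.3,.0,.271))
from scipy.spatial.transform import Rotation as Ro
p=np.array([.0195,.036,0]);
for d in range(5,45,5): print(d,((p-Ro.from_rotvec([0,0,np.radians(d)]).apply(p))/.3).round(3),round(d/45,3))
b=cam('scene');cv2.imwrite('pics/s2.png',cv2.resize(b['image'][140:240,215:345,::-1],(780,600),interpolation=cv2.INTER_CUBIC))
"
```

```text
t 3.0333 pos [0.562  0.0026 0.2713] F [-0.25 -1.67  1.56] j6 -7.5 op 0.0066783855324058575
shift [-0.0035 -0.0033  0.0009] turn [ 0.0007  0.0014 -0.0064]
5 [ 0.011 -0.005  0.   ] 0.111
10 [ 0.022 -0.009  0.   ] 0.222
15 [ 0.033 -0.013  0.   ] 0.333
20 [ 0.045 -0.015  0.   ] 0.444
25 [ 0.057 -0.016  0.   ] 0.556
30 [ 0.069 -0.016  0.   ] 0.667
35 [ 0.081 -0.016  0.   ] 0.778
40 [ 0.092 -0.014  0.   ] 0.889
```

View pics/s2.png

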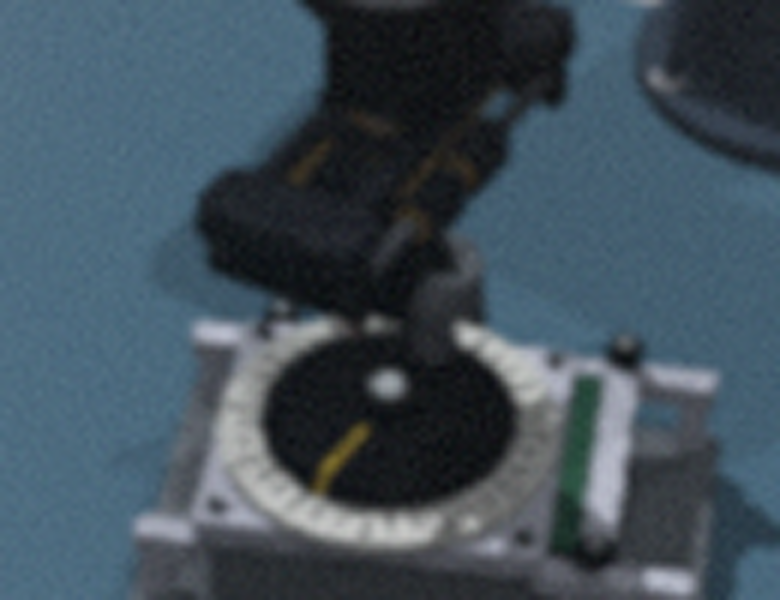

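The fingers are now just touching the crank at (435,310), and the yellow line has barely moved (345,460). Next I'll push along the arc.

Request:
step_arm([
  [0.011,-0.005,0,0,0,0.111,1],
  [0.022,-0.009,0,0,0,0.222,1],
  [0.033,-0.013,0,0,0,0.333,1],
  [0.045,-0.015,0,0,0,0.444,1],
  [0.057,-0.016,0,0,0,0.556,1],
  [0.069,-0.016,0,0,0,0.667,1],
  [0.081,-0.016,0,0,0,0.778,1],
  [0.092,-0.014,0,0,0,0.889,1],
])

```text
time_s: 3.75
position: [0.5591, 0.03, 0.2709]
tcp_rot: [[0.693, 0.721, -0.001], [0.721, -0.693, -0.001], [-0.001, 0.0, -1.0]]
force: [-1.3, -2.0, 2.3]
opening: 0.009
grasp_force: 1.6
```

```bash
python3 -c "
from h import *
rel(*pose(223.3,.0,.271))
"
```

```text
t 3.75 pos [0.5591 0.03   0.2709] F [-1.3  -1.96  2.34] j6 35.6 op 0.008712970525965789
shift [-0.0027 -0.0006 -0.0002] turn [ 0.0001  0.0017 -0.0133]
```

Request:
step_arm([
  [0.011,-0.005,0,0,0,0.111,1],
  [0.022,-0.009,0,0,0,0.222,1],
  [0.033,-0.013,0,0,0,0.333,1],
  [0.045,-0.015,0,0,0,0.444,1],
  [0.057,-0.016,0,0,0,0.556,1],
  [0.069,-0.016,0,0,0,0.667,1],
  [0.081,-0.016,0,0,0,0.778,1],
  [0.092,-0.014,0,0,0,0.889,1],
])

```text
time_s: 4.42
position: [0.5748, 0.0531, 0.2708]
tcp_rot: [[0.994, 0.106, -0.002], [0.106, -0.994, -0.001], [-0.002, 0.0, -1.0]]
force: [-1.7, -1.7, 1.7]
opening: 0.004
grasp_force: 1.6
```

```bash
python3 -c "
from h import *
rel(*pose(263.3,.0,.271))
"
```

```text
t 4.4167 pos [0.5748 0.0531 0.2708] F [-1.7  -1.74  1.66] j6 78.1 op 0.0036537830212970564
shift [-0.0013  0.0018 -0.0006] turn [ 0.0004  0.0027 -0.0134]
```

Request:
step_arm([
  [0.011,-0.005,0,0,0,0.111,1],
  [0.022,-0.009,0,0,0,0.222,1],
  [0.033,-0.013,0,0,0,0.333,1],
  [0.045,-0.015,0,0,0,0.444,1],
  [0.057,-0.016,0,0,0,0.556,1],
  [0.069,-0.016,0,0,0,0.667,1],
  [0.081,-0.016,0,0,0,0.778,1],
  [0.081,-0.016,0,0,0,0.778,1],
])

```text
time_s: 5.08
position: [0.5989, 0.061, 0.2707]
tcp_rot: [[0.877, -0.481, -0.001], [-0.481, -0.877, 0.001], [-0.002, -0.0, -1.0]]
force: [-2.5, -0.2, 0.9]
opening: 0.003
grasp_force: 1.1
```

```bash
python3 -c "
from h import *
rel(*pose(298.3,.0,.271))
b=cam('scene');cv2.imwrite('pics/s3.png',cv2.resize(b['image'][140:240,215:345,::-1],(780,600),interpolation=cv2.INTER_CUBIC))
b=cam('top');cv2.imwrite('pics/t3.png',cv2.resize(b['image'][140:215,220:320,::-1],(800,600),interpolation=cv2.INTER_CUBIC))
"
```

```text
t 5.0833 pos [0.5989 0.061  0.2707] F [-2.48 -0.23  0.87] j6 113.9 op 0.0027352311156935843
shift [-0.0011  0.0047 -0.0012] turn [-0.0001  0.0021 -0.0101]
```

View pics/s3.png

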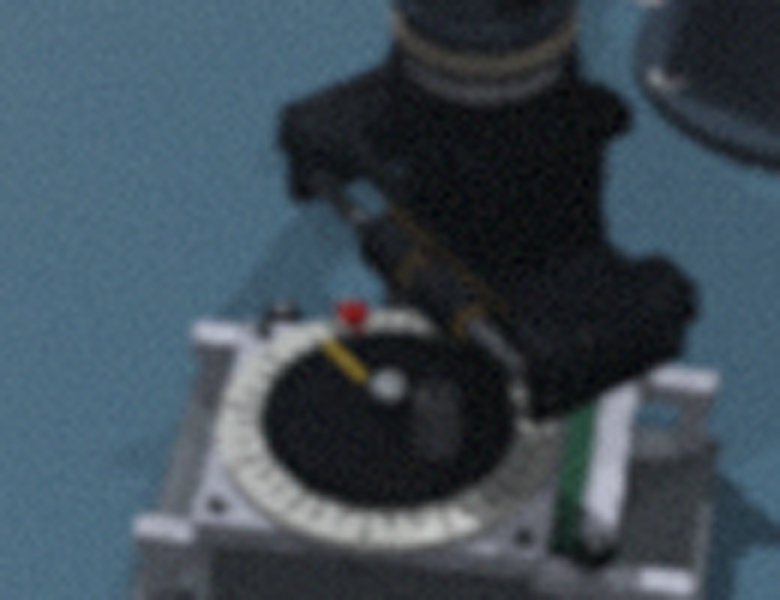

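View pics/t3.png

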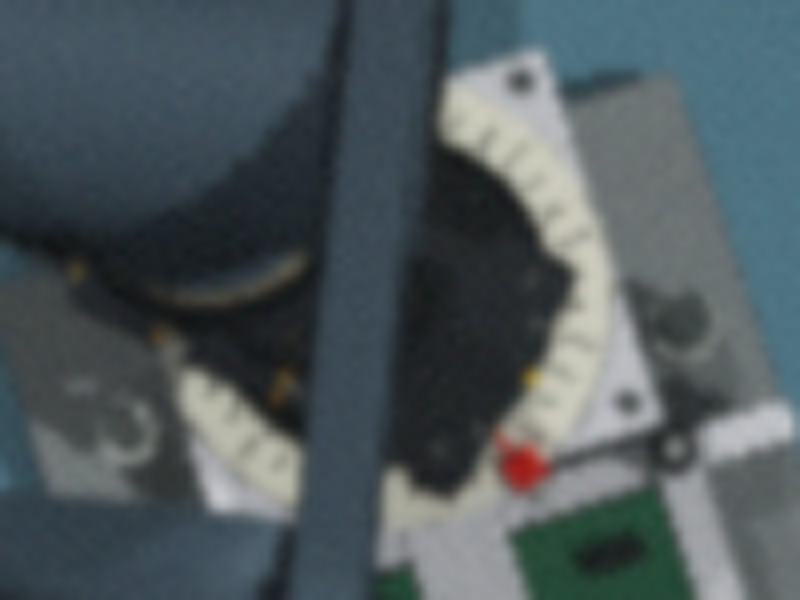

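Yellow is visible in both views: tip at (531,378) in the top crop and (325,340) in the scene crop. The red line's inner end is at (498,433) in the top crop, with the clip at (352,312) in the scene crop.

```bash
python3 -c "
from h import *
b=cam('top');a=cam('scene')
for p in [cr(b,531,378,.220),cr(b,498,433,.220),cr(b,523,468,.220),cr(a,325,340,.220,215,140,6),cr(a,364,380,.228,215,140,6),cr(a,352,312,.220,215,140,6)]:
  d=p[:2]-C;print(p.round(4),np.linalg.norm(d).round(4),ang(d).round(1))
print(cr(a,390,384,.239,215,140,6))
from scipy.spatial.transform import Rotation as Ro
p=np.array([.0195,.036,0]);
for d in range(3,25,3): print(d,((p-Ro.from_rotvec([0,0,np.radians(d)]).apply(p))/.3).round(3),round(d/45,3))
"
```

```text
[ 0.5723 -0.0283  0.22  ] 0.0539 118.6
[ 0.5543 -0.0176  0.22  ] 0.057 140.0
[ 0.543  -0.0257  0.22  ] 0.0709 140.9
[ 0.5666 -0.0268  0.22  ] 0.0555 124.4
[0.5901 0.0047 0.228 ] 0.0163 118.9
[ 0.5445 -0.0246  0.22  ] 0.069 140.8
[0.59809615 0.02135289 0.239     ]
3 [ 0.006 -0.003  0.   ] 0.067
6 [ 0.013 -0.006  0.   ] 0.133
9 [ 0.02  -0.009  0.   ] 0.2
12 [ 0.026 -0.011  0.   ] 0.267
15 [ 0.033 -0.013  0.   ] 0.333
18 [ 0.04  -0.014  0.   ] 0.4
21 [ 0.047 -0.015  0.   ] 0.467
24 [ 0.054 -0.016  0.   ] 0.533
```

Request:
step_arm([
  [0.006,-0.003,0,0,0,0.067,1],
  [0.013,-0.006,0,0,0,0.133,1],
  [0.02,-0.009,0,0,0,0.2,1],
  [0.026,-0.011,0,0,0,0.267,1],
  [0.033,-0.013,0,0,0,0.333,1],
  [0.04,-0.014,0,0,0,0.4,1],
  [0.04,-0.014,0,0,0,0.4,1],
])

```text
time_s: 5.87
position: [0.6115, 0.0588, 0.2706]
tcp_rot: [[0.686, -0.727, -0.001], [-0.727, -0.686, 0.001], [-0.001, 0.0, -1.0]]
force: [-1.8, 0.3, 0.9]
opening: 0.003
grasp_force: 1.2
```

```bash
python3 -c "
from h import *
rel(*pose(320.7,.0,.271))
b=cam('scene');A=cv2.resize(b['image'][180:220,245:305,::-1],(600,400),interpolation=cv2.INTER_CUBIC)
b=cam('top');B=cv2.resize(b['image'][180:205,270:300,::-1],(200,167),interpolation=cv2.INTER_CUBIC)
im=np.zeros((400,800,3),np.uint8);im[:,:600]=A;im[:167,600:]=B;cv2.imwrite('pics/s4.png',im)
"
```

```text
t 5.8667 pos [0.6115 0.0588 0.2706] F [-1.82  0.31  0.89] j6 131.7 op 0.002895493744232289
shift [ 0.0091 -0.0006 -0.0014] turn [0.     0.0012 0.0896]
```

View pics/s4.png

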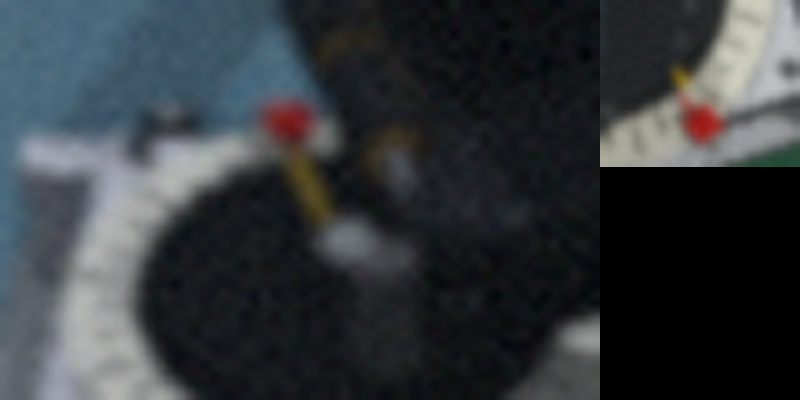

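Yellow now runs from (320,220) to (293,152) in the scene crop, nearly at the red clip (289,121). I'll compute what is left.

```bash
python3 -c "
from h import *
b=cam('top');a=cam('scene')
for n,p in dict(tip=cr(a,293,153,.220,245,180,10),yin=cr(a,320,219,.228,245,180,10),clip=cr(a,289,121,.221,245,180,10),ttip=cr(b,80,76,.222,270,180,6.667),tred=cr(b,87,95,.22,270,180,6.667),tclip=cr(b,104,123,.221,270,180,6.667)).items():
  d=p[:2]-C;print(n,p.round(4),np.linalg.norm(d).round(4),ang(d).round(1))
# predicted pixels of the yellow line's radial direction, local scene crop
for g in (134,137,140.5):
  r=np.radians(g);print(g,[((proj(a,[C[0]+R*np.cos(r),C[1]-R*np.sin(r),z])-[245,180])*10).round(0) for R,z in((.018,.228),(.048,.228),(.056,.22),(.0715,.221))])
im=a['image'];hsv=cv2.cvtColor(im,cv2.COLOR_RGB2HSV)[180:220,245:305];ys,xs=np.nonzero((hsv[...,0]>15)&(hsv[...,0]<35)&(hsv[...,1]>130)&(hsv[...,2]>70))
for y in sorted(set(ys)): print(y,xs[ys==y])
"
```

```text
tip [ 0.5556 -0.0172  0.22  ] 0.0557 139.5
yin [0.5836 0.0051 0.228 ] 0.02 136.2
clip [ 0.5456 -0.0235  0.221 ] 0.0675 141.0
ttip [ 0.5612 -0.017   0.222 ] 0.0515 135.7
tred [ 0.554  -0.0197  0.22  ] 0.0586 138.7
tclip [ 0.543  -0.0263  0.221 ] 0.0712 140.6
134 [array([315., 220.]), array([278., 148.]), array([269., 152.]), array([250., 113.])]
137 [array([319., 219.]), array([287., 146.]), array([279., 150.]), array([264., 110.])]
140.5 [array([323., 219.]), array([298., 144.]), array([292., 147.]), array([279., 107.])]
16 [29 30]
17 [29 30]
18 [30 31]
19 [30 31]
20 [31 32]
```

About 2–4° remain, so I'll trim by 3°, then back off and rise.

Request:
step_arm([
  [0.003,-0.002,0,0,0,0.033,1],
  [0.007,-0.003,0,0,0,0.067,1],
  [0.007,-0.003,0,0,0,0.067,1],
  [0.007,-0.003,0,0,0,0.067,1],
])

```text
time_s: 6.4
position: [0.6136, 0.0577, 0.2706]
tcp_rot: [[0.648, -0.762, -0.0], [-0.762, -0.648, 0.0], [-0.0, 0.0, -1.0]]
force: [-2.0, 1.1, 1.8]
opening: 0.007
grasp_force: 1.3
```

Request:
step_arm([
  [-0.03,0,0,0,0,0,1],
  [-0.06,0,0,0,0,0,1],
  [-0.06,0,0,0,0,0,1],
  [-0.06,0,-0.1,0,0,0,1],
  [-0.06,0,-0.25,0,0,0,1],
  [-0.06,0,-0.35,0,0,0,1],
  [-0.3,0,-0.35,0,0,0,1],
  [-0.6,0,-0.35,0,0,0,1],
])

```text
time_s: 7.07
position: [0.5506, 0.1344, 0.3786]
tcp_rot: [[0.645, -0.764, 0.009], [-0.765, -0.645, 0.0], [0.005, -0.007, -1.0]]
force: [0.5, 1.5, 0.3]
opening: 0.002
grasp_force: 0.0
```

Request:
step_arm([
  [-0.6,0,0,0,0,0,1],
  [-0.6,0,0,0,0,0,1],
  [-0.6,0,0,0,0,0,1],
  [-0.6,0,0,0,0,0,1],
  [-0.6,0,0,0,0,0,1],
  [-0.6,0,0,0,0,0,1],
])

```text
time_s: 7.57
position: [0.4293, 0.2745, 0.3761]
tcp_rot: [[0.651, -0.759, 0.0], [-0.759, -0.651, 0.001], [-0.0, -0.001, -1.0]]
force: [0.1, 0.1, 0.7]
opening: 0.003
grasp_force: 0.0
```

```bash
python3 -c "
from h import *
rel(*pose(320.7,.0,.271))
b=cam('top');B=cv2.resize(b['image'][140:215,220:320,::-1],(800,600),interpolation=cv2.INTER_CUBIC)
cv2.imwrite('pics/t5.png',B)
"
```

```text
t 7.5667 pos [0.4293 0.2745 0.3761] F [0.11 0.06 0.71] j6 159.4 op 0.003072040095547978
shift [0.9506 0.0068 0.3499] turn [-0.0012  0.0005  0.0297]
```

View pics/t5.png

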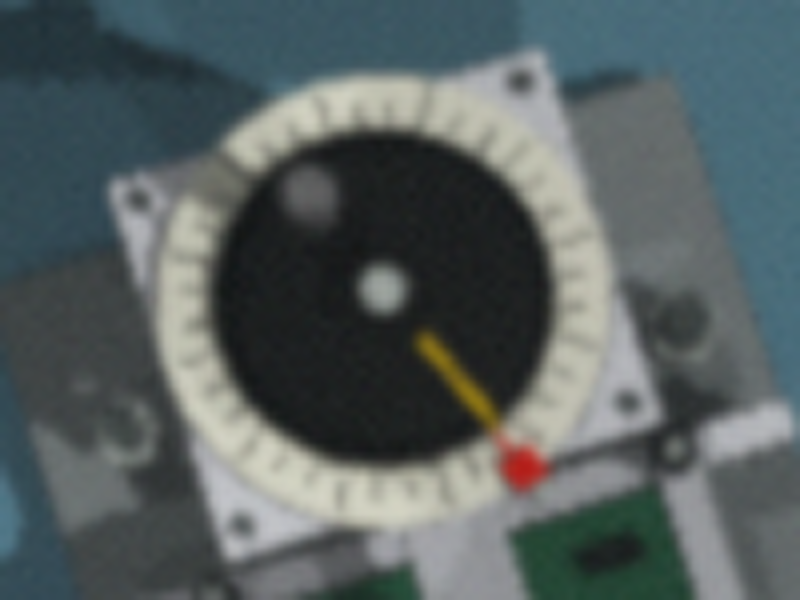

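The picture shows yellow running from (421,335) to about (495,420), straight into the red line from (499,433) to (523,468). They are aligned, the clip has not moved, and the arm is clear.

```bash
python3 -c "
from h import *
b=cam('top')
for q in [(421,335,.228),(492,415,.224),(499,433,.22),(523,468,.221)]:
  print(ang(cr(b,*q)[:2]-C).round(1))
print(hand_in())"
```

```text
137.7
137.9
139.8
141.0
the job is handed in; nothing more can be done
None
```

The handwheel is wound clockwise until the yellow line meets the red line, about 2–3° (2–3 mm) short of it by the last top picture; the clip is unmoved, the arm is clear, and the job is handed in, though no verdict came back.

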